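# Lift the large egg from its cup with the tongs

## Robot

A 6-joint arm with a two-finger parallel gripper is mounted at the origin on the work surface; the furniture and walls round the work are solid. World frame = base frame: x ahead of the robot, y to its left, z up, the work surface at z = 0. Lengths are in mm, angles in rad, forces in N, time in s.
With the tool pointing down it reaches from about 350 to 850 mm from the base axis. Payload 8.1 kg.
Tool frame: the origin (TCP) lies midway between the tips of the shut fingers; the grasp point (between the pads) lies robot.grip_point_offset behind it (robot.grip_point_offset is the distance from the TCP to the grasp point, in mm); z points along the fingers, y is the line along which they close (so a half turn about z gives the same grasp; the last joint's range is limited). The gripper opens to 93 mm and grips with 3 to 60 N. Pads are 15 mm wide; open, the fingers measure 128 mm over their backs; the gripper's body (75 mm by 188 mm) begins 65 mm behind the grasp point.
Start: joints at [1.221, 0.13, 1.488, -0, 1.523, -0.085], TCP at [157.008, 579.097, 218.635] pointing down, gripper open.
Joint ranges: [-2.96, 2.96], [-0.89, 2.26], [0.02, 2.5], [-1.34, 4.48], [0, 2.73], [-2.66, 2.66]. Speed limits (rad/s): [2.39, 2.39, 2.79, 3.14, 3.14, 3.14].

## Interface

Orientations are given as [roll, pitch, yaw] about the fixed x, y, z axes, in that order (R = Rz(yaw) Ry(pitch) Rx(roll)).
In Python, from cell import robot gives the robot as it stands. The module is installed in compiled form; this text tells all that it offers.
- The arm moves only by the tool send_rows, never from a script. Its argument "series" is a list of rows, each a list of 6 numbers: the shift along the tool's x, y, z in cm, then the turn, a rotation vector about the tool's x, y, z in degrees. In form: [[x, y, z, wx, wy, wz], ...]. A call has 1 to 10 rows; each row shifts and turns the commanded pose from where the row before left it, along the tool's axes as they then stand; what a row does not reach is not made up. A row lasts 1/8 s, in which the tool goes at most 62.5 mm and 10.7 degrees, less where a joint would pass 70% of its speed; a pose out of reach is approached as far as the arm can. A call with a gripper value outside its range is refused whole. "gripper" is the closure, from 0 (fully open) to 1 (shut), set as the call begins (left out, the last holds). The fingers move at their own pace and stop on an object; "newtons" is the grip in N (left out, the last holds). Time passes only in rows, so rows that do not move let the fingers close. It gives the time, the measured TCP pose, the force, the opening and the grip force at its end, in the units of the state.
- robot.get_state(): the state, without advancing time (a new reading comes with each control period).
- robot.get_image(name): name is "scene" or "top" or "wrist"; returns a dict with "pixels" (480x640x3 uint8, blue, green, red), "range_z" (480x640 float32, mm along the optical axis (not along the pixel's ray), 0 where there is no reading), "fx", "fy", "cx", "cy" (pixels), "R" (3x3) and "t" (3): a world point X has camera coordinates R X + t. Camera axes: x right, y down, z forward; pixel columns grow to the right and rows downward; lengths in mm; the calibration is good to about 2 mm. A picture is of the moment at which its call begins.
- robot.finish_job(): hands the job in; it is judged then, once.
The state is a dict: "clock": time; "joints": joint angles; "qd": joint speeds; "effort": joint torques, N m; "tool_pos": TCP position; "tool_rot": TCP orientation; "ft_force": force on the tool from outside, world axes, zero at the start; "moment": the same for the moment, N m; "opening": finger opening in mm; "gripper_force": force on a finger pad.
Only numpy, scipy, OpenCV 4.12 (cv2) and the standard library are available. Lean on these libraries where they do the work, as an engineer would, in place of code of your own. Each camera call takes 0.05 s, during which the arm holds its last target. There are 200 camera calls.

## Task

Take the spring tongs out of their wooden stand, use them to lift the larger of the two eggs out of its egg cup, and carry it over the middle of the flat white dish. Finish there while still holding: the egg gripped in the tongs' jaws, a good 5 cm or more clear above the dish but no higher than about 25 cm, and nothing put down. Touch the egg only with the tongs, and leave the small egg in its cup, both cups standing, and the salt shaker where it is.

Things in the scene. Friction and masses are not known exactly. Their poses are not given: they have to be found in the camera images.
- tongs: Steel spring tongs, 170 mm tall, 0.13 kg, standing jaws down in the stand's pocket. Origin: centre between the jaw tips; z up to the bent head; y is the way the two arms are spread. Each jaw is an upright shallow V-shaped plate 36 mm high, 33 mm wide along x; the gap between the edges of the Vs at the tips is 66 mm open, 34 mm on the large egg; open jaws measure 86 mm outside along y.
- tongs_grip (a point): Midway between the two flat black grip strips on the outsides of the arms, 128 mm above the tongs' origin: pinch here from above, along the tongs' y. Strips: 22 mm wide (x), 104 to 150 mm high up the tongs; width over them 49 mm open, 42 mm with the jaws on the large egg, 35 mm at the stop. The head ends 43 mm above this point.
- tongs_jaws (a point): Point midway between the jaws, 12 mm above the tongs' origin (jaw tips), 116 mm below tongs_grip: bring it to the egg's centre point.
- tongs_left (a joint): Angle of each arm (both move alike): 0 open, 0.10 on the large egg, about 0.14 on the small one, 0.20 the stop. 0.01 rad takes 3 mm off the jaw gap, 0.7 mm off the width over the strips. The arms spring open (4 N at each strip when open, 6 N on the large egg), so keep them squeezed part way to carry them: 45 to 46 mm over the strips leaves about 45 mm between the V edges, 55 mm in the Vs.
- tongs_stand: Fixed wooden stand: open pocket 48 x 110 mm outside, 58 mm high, 5 mm walls, on a 62 x 124 mm foot. Origin: centre of underside; the tongs' y lies along its long side (y). Pocket floor 5 mm up.
- large_egg: The larger egg, 44 mm in diameter, 54 mm tall, 0.06 kg, tan, rigid, standing blunt end down in the larger cup. Origin: its lower end, z up towards its top.
- large_egg_center (a point): Centre of the large egg at its widest height, 22 mm above its lower end (about 58 mm above the worktop when in the cup).
- small_egg: The smaller egg, 34 mm in diameter, 42 mm tall, standing in the smaller cup. Origin: its lower end. To be left alone.
- large_cup: Loose white ceramic egg cup of the large egg, 45 mm high, rim 41 mm outside diameter, foot 47 mm. Origin: centre of underside. The large egg sinks 9 mm below its rim.
- small_cup: Loose white ceramic egg cup of the small egg, 40 mm high, rim 33 mm outside diameter, foot 39 mm. Origin: centre of underside. It may stand on either side of the large cup, 10 cm or more away.
- dish: Flat white ceramic dish, 88 x 128 mm and 9 mm high, fixed on the worktop. Origin: centre of underside.
- pepper_mill: Wooden pepper mill, 58 mm wide, 150 mm tall, fixed, by the far edge; origin: centre of underside.
- salt_shaker: White-topped salt shaker, 44 mm wide, 90 mm tall, loose, by the far edge; origin: centre of underside.
There are look-alikes about, which are no part of the job. What is shaped like the large_cup but blue, green or yellow is not meant.

How it is judged (in metres and radians):
On the way, in this order (a step that is already met when the one before it is completed fails the run):
1. the tongs are gripped by the fingers and lifted out of the stand (z of tongs in the frame of tongs_stand above 0.06 m and contact force between the fingers and tongs above 1 N), for 0.2 s.
2. the closed tongs carry the large egg clear of its cup (contact force between the fingers and tongs above 1 N and contact force between tongs and large_egg above 0.5 N and z of large_egg in the frame of large_cup above 0.055 m and contact force between large_egg and large_cup below 0.05 N), for 0.2 s.
At the end, for the whole second after the job is handed in: Fingers hold the upright tongs (tilt under 0.5 rad), their jaws the still large egg, free of fingers and dish, centre within 40 mm of the dish centre from above, lower end 55 to 280 mm above the dish underside; small egg in its cup, both cups upright (contact force between the fingers and tongs above 1 N and contact force between tongs and large_egg above 0.5 N and contact force between large_egg and the fingers below 0.1 N and horizontal distance between large_egg_center and dish below 0.04 m and z of large_egg in the frame of dish between 0.055 and 0.28 m and contact force between each of large_egg, tongs and dish below 0.05 N and angle between tongs's own z axis and vertical below 0.5 rad and linear speed of large_egg below 0.03 m/s and horizontal distance between small_egg and small_cup below 0.012 m and angle between small_egg's own z axis and vertical below 0.3 rad and angle between each of large_cup, small_cup's own z axis and vertical below 0.15 rad); the arm keeps its last pose, push and grip.
It fails at once if the large egg is touched by the robot itself (contact force between large_egg and the arm above 0.5 N).
It fails at once if the large egg is touched by the fingers (contact force between large_egg and the fingers above 0.5 N).
It fails at once if the egg cup of the large egg is moved more than 4 cm or tipped over (distance of large_cup from where it was at the start of the episode above 0.04 m or angle between large_cup's own z axis and vertical above 0.5 rad).
It fails at once if the small egg or its cup is moved more than 2 cm (distance of any of small_egg, small_cup from where it was at the start of the episode above 0.02 m).
It fails at once if the salt shaker is moved more than 3 cm (distance of salt_shaker from where it was at the start of the episode above 0.03 m).
It also fails if it takes over 45 s, if anything falls off the work surface, if the arm or the gripper's body presses on something with over 40 N, if the wrist force passes 120 N, or if a joint passes its speed limit or range.

## Working session

There is one attempt and no reset: what is moved stays moved. The work goes in short steps, Python scripts to look and compute and a tool call to move; the robot and the scene stay as the last step left them, time stands still between calls to the robot, and variables do not carry over. Pictures are saved under pics/ and viewed, at most 10 in all, crops included, and the job is handed in when it is done.

Besides the shell and the picture viewer there is one more tool, called by a JSON object that holds its "api" and its "payload". send_rows: Moves the arm, as the interface text tells. Its arguments: {"type":"object","properties":{"series":{"type":"array"},"gripper":{"type":"number"},"newtons":{"type":"number"}},"required":["series"]}

```bash
mkdir -p pics; cat > h.py <<'E'
import numpy as np, cv2
from cell import robot
def pts(im):
    v,u=np.mgrid[0:480,0:640]; z=im["range_z"].astype(float)
    c=np.stack([(u-im["cx"])/im["fx"]*z,(v-im["cy"])/im["fy"]*z,z],-1)
    P=(c-np.array(im["t"]))@np.array(im["R"]); P[z==0]=np.nan
    return P
E
python3 - <<'E'
from h import *
print(robot.get_state(), robot.grip_point_offset)
for n in("top","scene"):
    im=robot.get_image(n); cv2.imwrite(f"pics/{n}0.png",im["pixels"]); np.savez(f"{n}0.npz",**im)
    print(n,im["fx"],im["cx"],im["cy"],np.round(im["R"],3).tolist(),im["t"])
E
```

```text
{'clock': 0.0, 'joints': array([ 1.22061289e+00,  1.31175056e-01,  1.48926396e+00, -1.37277841e-05,
        1.52301416e+00, -8.53993312e-02]), 'qd': array([-0.00083547,  0.00043024,  0.00110703, -0.00390732,  0.00039432,
        0.00097946]), 'effort': array([-3.09824587e-03, -5.59863746e+01, -4.91739964e+01,  7.64266681e-02,
        3.58397292e-02, -6.55502140e-05]), 'tool_pos': array([156.80644468, 578.55419257, 217.58757957]), 'tool_rot': array([-3.13973775e+00, -1.45032642e-04,  2.87680908e+00]), 'ft_force': array([-0.49329354,  1.22259667, -0.41722338]), 'moment': array([ 0.03115994, -0.00989359, -0.03157546]), 'gripper_force': 0.0, 'opening': 93.34332731571207} 18.8
top 542.1894255567752 310.15057353585644 243.86716918514085 [[0.008, -1.0, 0.011], [-0.993, -0.009, -0.114], [0.114, -0.01, -0.993]] [  94.59380677  489.41161402 1109.66988104]
scene 547.8308587117765 312.52842266992883 242.06190170184655 [[0.736, -0.677, -0.014], [-0.472, -0.498, -0.728], [0.486, 0.542, -0.686]] [-277.74794438  376.60735786  766.89303498]
```

View pics/top0.png

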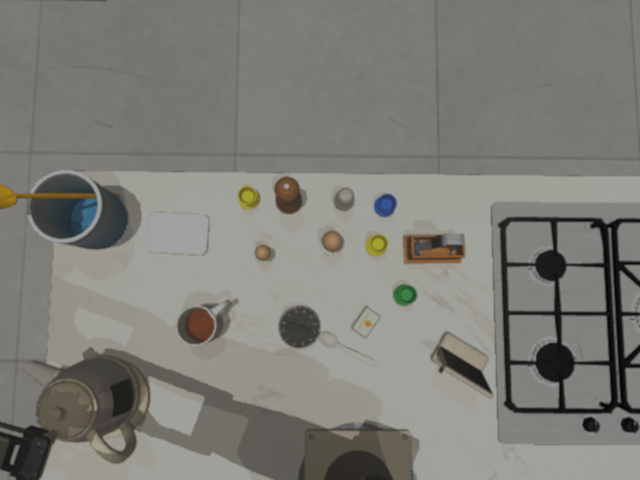

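View pics/scene0.png

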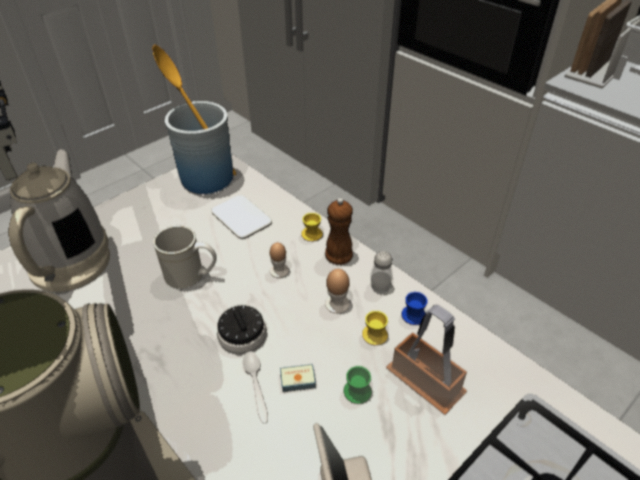

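Candidates, in top-view pixels:
- **Large egg:** (332,241), tan in a white cup. The small egg is at (263,253).
- **Look-alike cups, all empty:** yellow (249,197) and (377,244), blue (385,205), green (405,295).
- **Dish:** (179,233).
- **Tongs and stand:** (433,248).
- **Salt shaker:** (344,198). The pepper mill is at (288,194).

Next I'll measure these.

```bash
cat > m.py <<'E'
from h import *
for n,rs in (("top",dict(stand=(398,228,470,268),tongs=(398,225,470,268),large=(315,225,350,256),small=(250,240,278,266),dish=(140,205,215,260),salt=(330,182,360,212))),
 ("scene",dict(tongs=(385,300,470,405),large=(320,262,358,318),small=(265,238,292,280)))):
    im=dict(np.load(n+"0.npz")); P=pts(im); px=im["pixels"].astype(int)
    for k,(a,b,c,d) in rs.items():
        Q=P[b:d,a:c].reshape(-1,3); C=px[b:d,a:c].reshape(-1,3)
        hsv=cv2.cvtColor(im["pixels"][b:d,a:c],cv2.COLOR_BGR2HSV).reshape(-1,3)
        z=Q[:,2]
        if k=="stand":
            for lo,hi in((3,18),(48,66)):
                m=(z>lo)&(z<hi)&(hsv[:,1]>90); 
                print(n,k,lo,m.sum(),np.round(cv2.minAreaRect(Q[m][:,:2].astype(np.float32)),1) if 0 else cv2.minAreaRect(Q[m][:,:2].astype(np.float32)))
        elif k=="tongs":
            for lo,hi in((75,100),(100,130),(130,155),(155,170),(165,200)):
                m=(z>lo)&(z<hi)
                if m.sum(): print(n,k,lo,m.sum(),np.round(Q[m].min(0)),np.round(Q[m].max(0)),np.round(np.median(Q[m],0)))
        elif k in("large","small"):
            m=(hsv[:,1]>60)&(z>20)
            q=Q[m]; r={"large":22,"small":17}[k]
            s=np.linalg.lstsq(np.c_[2*q,np.ones(len(q))],(q**2).sum(1),rcond=None)[0]
            print(n,k,m.sum(),"top",np.nanmax(z),"med",np.median(q,0),"min/max",q.min(0),q.max(0),"sph",s[:3],np.sqrt(s[3]+s[:3]@s[:3]))
        elif k=="dish":
            m=(z>5)&(z<15); print(n,k,m.sum(),cv2.minAreaRect(Q[m][:,:2].astype(np.float32)),np.median(z[m]))
        else:
            m=z>70; print(n,k,np.median(Q[m],0),np.nanmax(z))
im=cv2.imread("pics/scene0.png")
t=cv2.imread("pics/top0.png")
cv2.imwrite("pics/crop.png",np.hstack([cv2.resize(im[260:420,300:470],(425,400),interpolation=2),cv2.resize(t[220:275,395:475],(370,400),interpolation=2)[:,:]]))
E
python3 m.py
```

```text
top stand 3 412 ((483.4001159667969, -161.7724609375), (58.2144775390625, 119.43917083740234), 0.4563041925430298)
top stand 48 279 ((483.4521484375, -162.05419921875), (46.038551330566406, 108.35200500488281), 0.605866551399231)
top tongs 75 47 [ 476. -190.   75.] [ 491. -132.  100.] [ 483. -135.   88.]
top tongs 100 54 [ 473. -186.  100.] [ 495. -136.  129.] [ 482. -138.  120.]
top tongs 130 83 [ 473. -186.  130.] [ 495. -137.  155.] [ 482. -141.  145.]
top tongs 155 53 [ 474. -183.  155.] [ 495. -140.  170.] [ 484. -145.  167.]
top tongs 165 234 [ 474. -183.  165.] [ 495. -144.  180.] [ 485. -161.  174.]
top large 312 top 93.9157585813897 med [488.83834754  56.07344152  81.87454921] min/max [470.52146649  36.91446176  61.23851829] [509.76546723  75.25325199  93.91575858] sph [491.83339915  55.02235361  70.36303947] 18.936344352690547
top small 179 top 77.62522622277997 med [465.73631205 195.48549542  68.7864863 ] min/max [452.88136146 180.35116824  54.80688671] [481.06950339 210.95222137  77.62522622] sph [467.44206551 195.89319466  61.10424917] 13.936845800139627
top dish 2227 ((
[... 356 characters left out ...]
130 225 [ 469. -188.  130.] [ 495. -139.  155.] [ 479. -183.  144.]
scene tongs 155 107 [ 471. -185.  155.] [ 494. -143.  170.] [ 480. -180.  165.]
scene tongs 165 317 [ 471. -181.  165.] [ 495. -143.  178.] [ 482. -165.  174.]
scene large 479 top 92.09612077614754 med [482.26978405  46.8544473   75.57525749] min/max [469.06602969  33.02728883  46.71655251] [505.662246    72.90677233  92.09612078] sph [491.54681635  55.919148    65.67310877] 22.03322246164297
scene small 242 top 76.86767551975723 med [460.70687931 189.15559945  63.51989532] min/max [449.64381885 178.4484528   43.22994033] [478.58523344 208.4500431   76.86767552] sph [466.46640857 196.66494609  56.75312242] 16.370242103716365
```

View pics/crop.png

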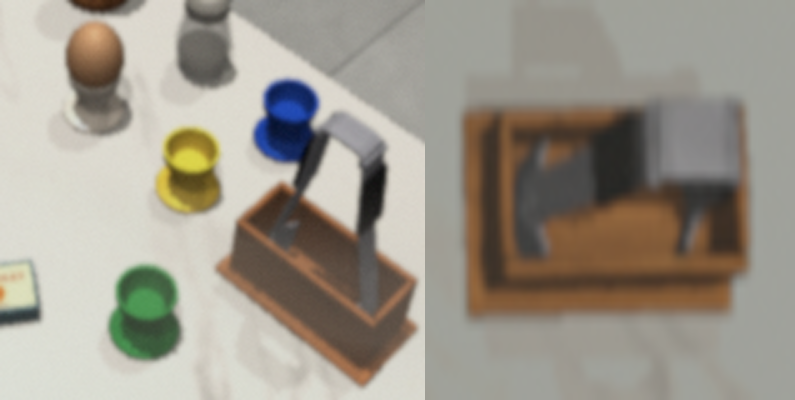

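The crop shows the tan egg in the white cup at crop (95,60), with a yellow look-alike cup beside it. The tongs stand upright in the wooden stand: black strips at crop (310,150) and (372,185), arms spread along world y. All sizes and heights match the description. Before moving I'll check obstacle heights along the way.

```bash
python3 - <<'E'
from h import *
P=np.concatenate([pts(dict(np.load(n+"0.npz"))).reshape(-1,3) for n in("top","scene")])
print("x cols 50..750 step100, rows y")
for y in range(700,-300,-100):
    print(y,[int(np.nanmax(np.r_[0,P[(abs(P[:,0]-x)<50)&(abs(P[:,1]-y)<50),2]])) for x in range(-150,800,100)])
E
```

```text
x cols 50..750 step100, rows y
700 [0, 0, 0, 0, 333, 0, 0, 298, 0, 0]
600 [0, 0, 5, 334, 336, 7, 175, 288, 175, 0]
500 [0, 0, 305, 370, 214, 6, 175, 176, 175, 0]
400 [0, 0, 193, 199, 135, 103, 14, 15, 6, 0]
300 [0, 0, 6, 6, 103, 103, 13, 46, 6, 0]
200 [0, 0, 7, 6, 40, 44, 77, 150, 134, 0]
100 [0, 0, 395, 19, 43, 51, 93, 152, 138, 0]
0 [0, 396, 396, 356, 18, 21, 91, 92, 7, 0]
-100 [0, 396, 395, 17, 136, 48, 178, 59, 6, 0]
-200 [0, 0, 6, 139, 142, 21, 179, 61, 8, 0]
```

{"api": "send_rows", "payload": {"series": [[0, 0, -4.5, 0, 0, 0], [0, 0, -4.5, 0, 0, -7.6], [0, 0, -4.5, 0, 0, -7.6], [0, 0, -4.5, 0, 0, 0], [0, 0, 0, 0, 0, 0]], "gripper": 0}}

```text
clock: 0.72
tool_pos: [157.4, 580.2, 403.4]
tool_rot: [3.135, 0.003, -3.141]
ft_force: [1.2, 0.4, 0.2]
opening: 93.3
gripper_force: 0.0
```

{"api": "send_rows", "payload": {"series": [[-3.5, -4, 0, 0, 0, 0], [-3.5, -4, 0, 0, 0, 0], [-3.5, -4, 0, 0, 0, 0], [-3.5, -4, 0, 0, 0, 0], [-3.5, -4, 0, 0, 0, 0], [-3.5, -4, 0, 0, 0, 0], [-3.5, -4, 0, 0, 0, 0], [0, 0, 0, 0, 0, 0]]}}

```text
clock: 1.72
tool_pos: [403.8, 296.4, 396.6]
tool_rot: [-3.139, -0.002, 3.137]
ft_force: [0.5, -0.1, 0.2]
opening: 92.9
gripper_force: 0.0
```

{"api": "send_rows", "payload": {"series": [[-0.8, -4.6, 0, 0, 0, 0], [-0.8, -4.6, 0, 0, 0, 0], [-0.8, -4.6, 0, 0, 0, 0], [-0.8, -4.6, 0, 0, 0, 0], [-0.8, -4.6, 0, 0, 0, 0], [-0.8, -4.6, 0, 0, 0, 0], [-0.8, -4.6, 0, 0, 0, 0], [-0.8, -4.6, 0, 0, 0, 0], [-0.8, -4.6, 0, 0, 0, 0], [-0.8, -4.6, 0, 0, 0, 0]]}}

```text
clock: 2.98
tool_pos: [482.5, -161.1, 397.4]
tool_rot: [3.141, -0.001, -3.14]
ft_force: [0.4, 0.2, 0.8]
opening: 93.0
gripper_force: 0.0
```

{"api": "send_rows", "payload": {"series": [[0, 0, 0, 0, 0, 0], [0, 0, 0, 0, 0, 0], [0, 0, 0, 0, 0, 0]]}}

```text
clock: 3.35
tool_pos: [482.5, -159.3, 398.6]
tool_rot: [3.141, 0.0, -3.139]
ft_force: [-0.4, -0.6, 0.4]
opening: 92.9
gripper_force: 0.0
```

```bash
python3 - <<'E'
from h import *
im=robot.get_image("wrist"); P=pts(im).reshape(-1,3); cv2.imwrite("pics/w1.png",im["pixels"])
b=(abs(P[:,0]-483)<60)&(abs(P[:,1]+162)<80)
for lo,hi in((110,150),(165,185),(50,64)):
    q=P[b&(P[:,2]>lo)&(P[:,2]<hi)]
    if len(q): print(lo,len(q),np.percentile(q,2,axis=0).round(1),np.percentile(q,98,axis=0).round(1))
for i in range(4): s=robot.get_state(); print(s["tool_pos"],s["joints"][5]); robot.get_image("top")
E
```

```text
110 77 [ 472.6 -185.8  112. ] [ 491.8 -134.2  148.1]
165 619 [ 473.8 -177.9  168.4] [ 494.  -140.9  177.2]
50 702 [ 459.7 -213.3   50.9] [ 508.6 -105.    61.7]
[ 482.4775531  -159.40670761  398.74721812] -1.9932442343497896
[ 482.49867985 -159.56294315  398.82377339] -1.9933628028271135
[ 482.46145776 -159.73195775  398.90289169] -1.9934838627406704
[ 482.45672071 -159.92824098  398.89253818] -1.9935764163821683
```

View pics/w1.png

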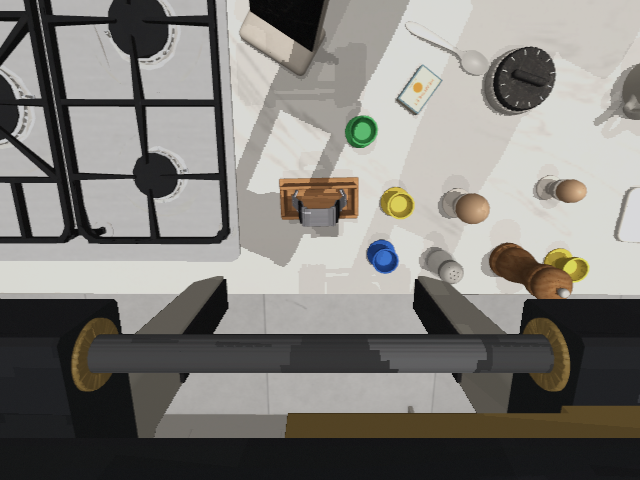

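The wrist view shows the tongs at (320,208) between the fingers' lines, with nothing beside them. They measure (483.5, -160), which agrees with the top view, so I descend.

{"api": "send_rows", "payload": {"series": [[-0.1, 0, 4, 0, 0, 0], [0, 0, 4, 0, 0, 0], [0, 0, 4, 0, 0, 0], [0, 0, 4, 0, 0, 0], [0, 0, 4, 0, 0, 0], [0, 0, 4, 0, 0, 0], [0, 0, 2.5, 0, 0, 0], [0, 0, 2, 0, 0, 0], [0, 0, 0, 0, 0, 0], [0, 0, 0, 0, 0, 0]]}}

```text
clock: 4.85
tool_pos: [483.9, -160.9, 114.7]
tool_rot: [-3.141, 0.001, -3.141]
ft_force: [-0.2, -0.0, -0.0]
opening: 93.3
gripper_force: 0.0
```

{"api": "send_rows", "payload": {"series": [[0, 0, 0, 0, 0, 0], [0, 0, 0, 0, 0, 0], [0, 0, 0, 0, 0, 0], [0, 0, 0, 0, 0, 0]], "gripper": 0.5, "newtons": 20}}

```text
clock: 5.35
tool_pos: [483.4, -160.8, 113.8]
tool_rot: [-3.142, 0.0, -3.141]
ft_force: [-0.1, -0.2, 0.1]
opening: 57.8
gripper_force: 0.0
```

{"api": "send_rows", "payload": {"series": [[0, 0, 0, 0, 0, 0], [0, 0, 0, 0, 0, 0], [0, 0, 0, 0, 0, 0], [0, 0, 0, 0, 0, 0]], "gripper": 0.515}}

```text
clock: 5.85
tool_pos: [483.6, -160.8, 113.9]
tool_rot: [-3.141, 0.0, -3.141]
ft_force: [0.2, 0.4, 2.7]
opening: 45.2
gripper_force: 7.8
```

{"api": "send_rows", "payload": {"series": [[0, 0, -1, 0, 0, 0], [0, 0, -2, 0, 0, 0], [0, 0, -2, 0, 0, 0], [0, 0, -2, 0, 0, 0], [0, 0, -2, 0, 0, 0], [0, 0, -2, 0, 0, 0], [0, 0, -2, 0, 0, 0], [0, 0, -1, 0, 0, 0], [0, 0, 0, 0, 0, 0], [0, 0, 0, 0, 0, 0]]}}

```text
clock: 7.1
tool_pos: [483.0, -160.6, 252.7]
tool_rot: [3.141, -0.001, -3.141]
ft_force: [0.2, 1.0, -1.4]
opening: 45.3
gripper_force: 3.5
```

```bash
cat > look.py <<'E'
import sys
from h import *
s=robot.get_state(); tp=s["tool_pos"]; print(s["clock"],tp,s["tool_rot"],s["opening"],s["gripper_force"])
for n in("scene","top"):
    im=robot.get_image(n); P=pts(im); cv2.imwrite(f"pics/{sys.argv[1]}_{n}.png",im["pixels"])
    Q=P.reshape(-1,3); b=(abs(Q[:,0]-tp[0])<30)&(abs(Q[:,1]-tp[1])<55)
    for dz in range(-110,0,20):
        q=Q[b&(abs(Q[:,2]-tp[2]-dz)<10)]
        if len(q)>5: print(n,dz,len(q),np.percentile(q,3,axis=0).round(1),np.percentile(q,97,axis=0).round(1))
E
python3 look.py l1
```

```text
7.1 [ 482.99231884 -160.55882936  252.70789343] [ 3.14100216e+00 -1.29877113e-03 -3.14111726e+00] 45.33735260184764 3.505640923976898
scene -110 93 [ 465.3 -192.1  143.4] [ 496.  -133.1  152.1]
scene -90 210 [ 465.7 -192.3  153.1] [ 496.6 -132.7  172.2]
scene -70 187 [ 466.6 -191.6  173.5] [ 494.9 -133.6  191.8]
scene -50 123 [ 473.9 -188.7  193.5] [ 490.2 -136.2  212.5]
scene -30 132 [ 474.2 -186.   214. ] [ 490.  -139.1  232.3]
scene -10 108 [ 472.1 -183.8  234. ] [ 489.4 -139.9  252.6]
top -90 9 [ 466.7 -140.2  155.1] [ 469.6 -137.2  171.4]
```

View pics/l1_scene.png

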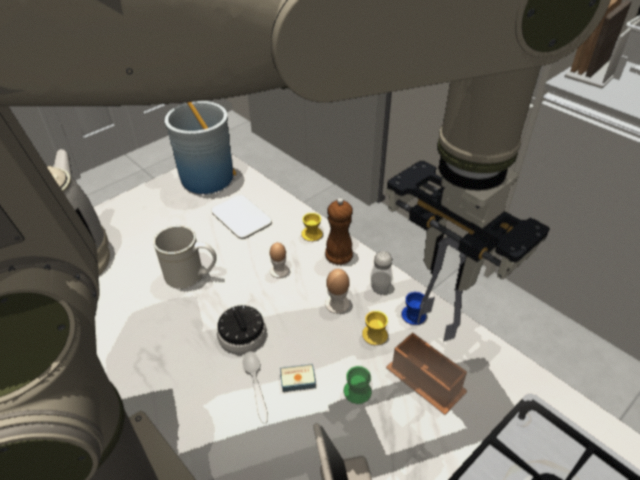

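The tongs hang upright in the fingers at scene (450,290), and the stand at (430,370) is empty. Next I carry them over the egg.

{"api": "send_rows", "payload": {"series": [[-0.1, 1.5, 0, 0, 0, 0], [-0.1, 2.5, 0, 0, 0, 0], [-0.1, 2.6, 0, 0, 0, 0], [-0.1, 2.7, 0, 0, 0, 0], [-0.1, 2.7, 0, 0, 0, 0], [-0.1, 2.7, 0, 0, 0, 0], [-0.1, 2.7, 0, 0, 0, 0], [-0.1, 2.5, 0, 0, 0, 0], [0, 1.3, 0, 0, 0, 0], [0, 0.5, 0, 0, 0, 0]]}}

```text
clock: 8.45
tool_pos: [491.0, 57.1, 253.5]
tool_rot: [-3.142, -0.0, -3.14]
ft_force: [1.1, -0.2, -0.9]
opening: 45.6
gripper_force: 3.5
```

{"api": "send_rows", "payload": {"series": [[0, 0, 0, 0, 0, 0], [0, 0, 0, 0, 0, 0], [0, 0, 0, 0, 0, 0]]}}

```text
clock: 8.82
tool_pos: [491.3, 55.7, 253.6]
tool_rot: [-3.141, -0.0, 3.141]
ft_force: [-0.2, -0.7, -1.8]
opening: 45.3
gripper_force: 3.5
```

```bash
python3 look.py l2; python3 - <<'E'
from h import *
im=robot.get_image("scene"); P=pts(im); h=cv2.cvtColor(im["pixels"],cv2.COLOR_BGR2HSV)
m=np.zeros((480,640),bool); m[262:318,320:358]=1
m&=(h[...,1]>60)&(P[...,2]>40)&(P[...,2]<100); q=P[m]
s=np.linalg.lstsq(np.c_[2*q,np.ones(len(q))],(q**2).sum(1),rcond=None)[0]; print(len(q),s[:3],np.sqrt(s[3]+s[:3]@s[:3]))
c=cv2.imread("pics/l2_scene.png")[150:340,230:450]; cv2.imwrite("pics/c2.png",cv2.resize(c,None,fx=3,fy=3,interpolation=2))
E
```

```text
8.825 [491.3058731   55.67340454 253.62197069] [-3.14147132e+00 -2.88720835e-05  3.14117871e+00] 45.27870150617919 3.505573645234108
scene -110 104 [474.4  23.5 144.4] [504.   83.7 152.9]
scene -90 238 [474.7  23.7 154.1] [505.4  83.2 173.2]
scene -70 182 [475.4  24.2 174.3] [503.9  83.  192.5]
scene -50 135 [482.7  26.9 194.5] [499.6  79.9 213.1]
scene -30 145 [482.4  30.4 214.1] [498.9  77.3 233. ]
scene -10 127 [481.   32.3 234.2] [498.9  74.8 253.2]
470 [491.98830187  56.58861375  65.27016784] 22.604973043508686
```

View pics/c2.png

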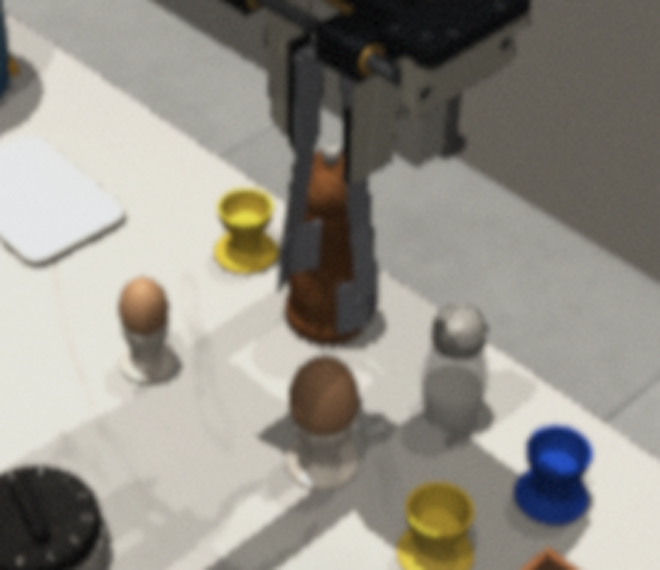

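The open jaws hang straight above the large egg (crop (325,395)), well clear of the salt shaker and the cups. I descend slowly.

{"api": "send_rows", "payload": {"series": [[-0.1, 0.0, 1.5, 0, 0, 0], [0, 0, 2, 0, 0, 0], [0, 0, 1.2, 0, 0, 0], [0, 0, 0.8, 0, 0, 0], [0, 0, 0.5, 0, 0, 0], [0, 0, 0, 0, 0, 0], [0, 0, 0, 0, 0, 0]]}}

```text
clock: 9.85
tool_pos: [492.6, 56.3, 194.2]
tool_rot: [-3.142, 0.001, -3.141]
ft_force: [-0.4, 0.6, -1.4]
opening: 45.0
gripper_force: 3.5
```

{"api": "send_rows", "payload": {"series": [[0, 0, 0.6, 0, 0, 0], [0, 0, 0.8, 0, 0, 0], [0, 0, 0.8, 0, 0, 0], [0, 0, 0.8, 0, 0, 0], [0, 0, 0.5, 0, 0, 0], [0, 0, 0.2, 0, 0, 0], [0, 0, 0, 0, 0, 0], [0, 0, 0, 0, 0, 0]]}}

```text
clock: 10.85
tool_pos: [492.5, 56.3, 157.0]
tool_rot: [3.142, 0.001, -3.141]
ft_force: [-1.0, 0.4, -1.2]
opening: 45.1
gripper_force: 3.5
```

```bash
python3 look.py l3; python3 - <<'E'
import cv2
c=cv2.imread("pics/l3_scene.png")[200:340,260:430]; cv2.imwrite("pics/c3.png",cv2.resize(c,None,fx=4,fy=4,interpolation=2))
E
```

```text
10.85 [492.51250576  56.27037265 157.00608437] [ 3.14157863e+00  6.11561288e-04 -3.14109552e+00] 45.07236356724477 3.5055064782500267
scene -110 140 [470.4  24.3  38.7] [500.4  81.3  56.7]
scene -90 317 [470.   24.5  57.6] [502.3  83.3  76.5]
scene -70 368 [475.4  25.1  77.6] [504.3  82.7  93.9]
scene -50 116 [483.7  27.1  97.4] [500.2  80.7 116.3]
scene -30 109 [484.3  30.5 117.9] [499.2  77.6 135.9]
scene -10 99 [481.4  32.2 137.3] [499.7  77.5 156.4]
top -90 53 [471.8  37.4  59.6] [480.4  69.3  76. ]
top -70 32 [474.7  44.5  77.5] [490.   67.9  84.5]
```

View pics/c3.png

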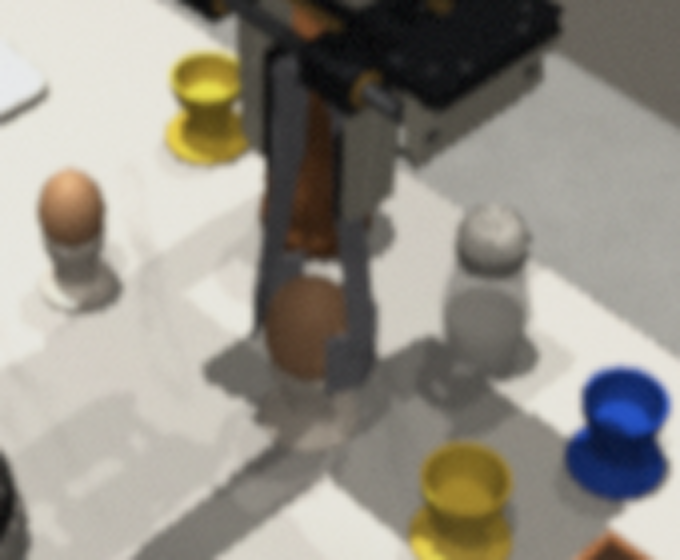

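The jaws straddle the egg at crop (305,325), with a gap on both sides, and the cups are undisturbed. Now I close gently.

{"api": "send_rows", "payload": {"series": [[0, 0, 0, 0, 0, 0], [0, 0, 0, 0, 0, 0], [0, 0, 0, 0, 0, 0]], "gripper": 0.54}}

```text
clock: 11.32
tool_pos: [492.3, 56.3, 156.7]
tool_rot: [-3.142, 0.0, -3.141]
ft_force: [-0.6, 0.5, -0.7]
opening: 43.1
gripper_force: 4.0
```

{"api": "send_rows", "payload": {"series": [[0, 0, 0, 0, 0, 0], [0, 0, 0, 0, 0, 0], [0, 0, 0, 0, 0, 0], [0, 0, 0, 0, 0, 0], [0, 0, 0, 0, 0, 0]], "gripper": 0.62, "newtons": 30}}

```text
clock: 11.95
tool_pos: [492.3, 56.3, 156.6]
tool_rot: [3.142, -0.0, -3.141]
ft_force: [0.8, 0.9, -0.8]
opening: 41.9
gripper_force: 29.9
```

Opening is 41.9 mm at 30 N, which is the value for jaws on the large egg. Lifting.

{"api": "send_rows", "payload": {"series": [[0, 0, -0.3, 0, 0, 0], [0, 0, -0.7, 0, 0, 0], [0, 0, -1.2, 0, 0, 0], [0, 0, -1.5, 0, 0, 0], [0, 0, -1.5, 0, 0, 0], [0, 0, -1.5, 0, 0, 0], [0, 0, -1.5, 0, 0, 0], [0, 0, -1, 0, 0, 0], [0, 0, 0, 0, 0, 0], [0, 0, 0, 0, 0, 0]]}}

```text
clock: 13.2
tool_pos: [492.0, 56.2, 248.0]
tool_rot: [-3.142, -0.001, -3.141]
ft_force: [0.6, -0.1, -2.0]
opening: 41.6
gripper_force: 29.9
```

```bash
python3 look.py l4; python3 - <<'E'
import cv2
c=cv2.imread("pics/l4_scene.png")[160:340,260:430]; cv2.imwrite("pics/c4.png",cv2.resize(c,None,fx=3,fy=3,interpolation=2))
E
```

```text
13.2 [491.98440202  56.23832987 247.98129823] [-3.14155945e+00 -9.84280512e-04 -3.14114303e+00] 41.56526504594172 29.862889051437378
scene -110 100 [470.3  29.4 137.3] [505.7  74.2 147.7]
scene -90 315 [470.2  28.4 148.5] [499.6  78.9 167.5]
scene -70 399 [475.2  29.3 168.5] [502.   79.  185.9]
scene -50 131 [483.3  30.8 188.6] [499.3  77.4 207.6]
scene -30 141 [483.2  32.9 208.5] [500.2  75.3 227.3]
scene -10 125 [481.7  35.3 228.3] [499.3  72.9 247.4]
top -90 74 [471.   36.1 149.3] [482.1  68.4 167.4]
top -70 51 [476.1  34.6 168.2] [486.7  65.8 176.6]
```

View pics/c4.png

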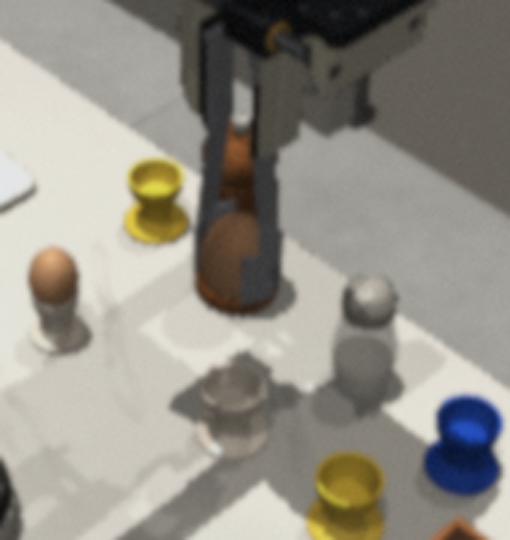

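The egg is held in the jaws at crop (232,245), and its white cup stands empty at (235,400). The small egg and the salt shaker are untouched. I carry the egg to the dish.

{"api": "send_rows", "payload": {"series": [[-0.1, 0.8, 0, 0, 0, 0], [-0.1, 1.5, 0, 0, 0, 0], [-0.1, 2, 0, 0, 0, 0], [-0.1, 2, 0, 0, 0, 0], [-0.1, 2, 0, 0, 0, 0], [-0.1, 2, 0, 0, 0, 0], [-0.1, 2, 0, 0, 0, 0], [-0.1, 2, 0, 0, 0, 0], [-0.1, 2, 0, 0, 0, 0], [-0.1, 2, 0, 0, 0, 0]]}}

```text
clock: 14.55
tool_pos: [502.2, 240.6, 248.6]
tool_rot: [3.142, -0.0, -3.141]
ft_force: [-0.3, 0.5, -1.1]
opening: 42.0
gripper_force: 29.9
```

{"api": "send_rows", "payload": {"series": [[-0.1, 2, 0, 0, 0, 0], [-0.1, 2, 0, 0, 0, 0], [-0.1, 2, 0, 0, 0, 0], [-0.1, 2, 0, 0, 0, 0], [-0.1, 2, 0, 0, 0, 0], [-0.1, 2, 0, 0, 0, 0], [-0.1, 1.4, 0, 0, 0, 0], [-0.1, 0.8, 0, 0, 0, 0], [-0.1, 0.3, 0, 0, 0, 0], [-0.2, 0, 0, 0, 0, 0]]}}

```text
clock: 15.8
tool_pos: [513.3, 384.1, 248.7]
tool_rot: [-3.141, -0.0, -3.141]
ft_force: [-0.5, 0.6, -1.9]
opening: 41.4
gripper_force: 29.9
```

{"api": "send_rows", "payload": {"series": [[0, 0, 0, 0, 0, 0], [0, 0, 0, 0, 0, 0], [0, 0, 0, 0, 0, 0], [0, 0, 0, 0, 0, 0], [0, 0, 0, 0, 0, 0], [0, 0, 0, 0, 0, 0]]}}

```text
clock: 16.55
tool_pos: [513.1, 384.3, 248.6]
tool_rot: [3.142, 0.0, -3.141]
ft_force: [-0.9, 0.5, -2.3]
opening: 41.9
gripper_force: 29.9
```

```bash
python3 look.py l5; python3 - <<'E'
from h import *
d=dict(np.load("top0.npz")); P=pts(d)[200:265,135:220].reshape(-1,3); h=cv2.cvtColor(d["pixels"],cv2.COLOR_BGR2HSV)[200:265,135:220].reshape(-1,3)
q=P[(P[:,2]>7)&(P[:,2]<12)]; print("dish med",np.median(q,0),np.percentile(q,[3,97],axis=0))
E
```

```text
16.55 [513.06720865 384.31127739 248.64575447] [ 3.14158301e+00  1.15780300e-05 -3.14103975e+00] 41.90688010645962 29.86276388168335
scene -110 88 [491.7 356.7 137.8] [526.4 400.1 148.4]
scene -90 227 [491.6 356.  149.2] [526.9 406.3 168.2]
scene -70 262 [496.9 356.7 169.3] [524.8 407.7 187.4]
scene -50 126 [505.2 358.4 189.1] [520.6 406.2 208.3]
scene -30 125 [505.1 361.2 209.4] [520.8 404.1 227.8]
scene -10 124 [503.4 361.9 229.1] [521.5 402.2 248.1]
top -110 10 [497.6 357.4 139.8] [508.8 368.9 147. ]
top -90 36 [497.1 358.6 149.1] [507.2 369.1 168.2]
top -70 17 [498.4 359.6 169.7] [506.  370.8 176.4]
dish med [511.60403801 381.03228562   8.89951045] [[471.39447027 321.49028029   7.1378447 ]
 [552.68024814 439.03707786  11.52367565]]
```

View pics/l5_scene.png

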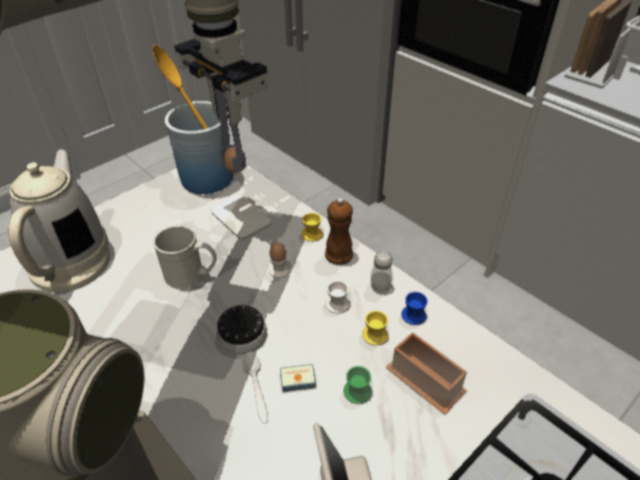

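The egg is in the jaws at scene (233,160), over the dish at (240,215) and within about 4 mm of its measured centre (512,381). Its lower end is about 129 mm up. Both cups stand, the small egg is in its cup at (278,255), and the salt shaker is in place at (381,272), so I hand in.

```bash
python3 -c "
from cell import robot
print(robot.finish_job())"
```

```text
the job is handed in; nothing more can be done
None
```

I handed the job in at about 17 s, but the hand-in gave no verdict: the tongs hold the large egg over the dish, within about 4 mm of its centre and about 13 cm above the worktop, and nothing else was moved.

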